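Hang the sharps bin on its lashing eye and prove the snap gate

TASK

The van is about to drive on: pick up the yellow sharps bin by the black grip of its hook and, keeping it upright, push its snap hook down over the front of the lashing eye's ring on the rail until the gate flicks shut beneath the ring; press firmly but do not ram it. Then tug it straight up against the shut gate to check that it holds, lower it until it hangs its weight on the ring, and let go. Leave everything else on the bench where it is.

Things in the scene. Friction and masses are not known exactly. Their poses are not given: they have to be found in the camera images.
- sharps: Sharps bin, 234 mm tall with its hook upright, 0.25-0.42 kg: yellow can 72 mm wide at the foot, red lid 84 mm wide (top 95 mm up), rigid steel bail 91 mm wide along y with crossbar top at 108 mm; on it a steel snap hook with a black grip on top. Heights given below are above its underside with the hook upright. Origin: centre of underside; z up; x from hook's shank to nose.
- hook (a joint): Lean of the hook on its stiff pin in the bail, rad: 0 upright along the bin's z, positive leaning to the bin's +x, stops at 0.4 either way. The pin lies along y, 108 mm above the bin's underside. Friction holds the hook where it leans; the bin's weight turns it nearly plumb when hung. Held tilted, the hook stays tilted in the fingers.
- grip (a point): Centre of the black grip on the hook, 108 mm from the pin along the hook's z. The grip is a block 36 (x) by 14 (y) by 42 mm, reaching 18 mm beyond this point and 24 mm short of it; pinch it across y, fingers along the hook's -z. Axes: the hook's (the bin's, leaned). None while held.
- hook_nose (a point): Tip of the hook's nose, 139.5 mm up, 14 mm from its axis along +x (shank at -14 mm, both of 9 mm round steel). The mouth between them is 19 mm wide and opens down. Below the nose tip a gap 27 mm high down to the hook's foot (112.5 mm up) is open to +x and both y sides: through it the ring's bar comes in under the mouth from +x, then the hook is pushed down. None while held.
- hook_seat (a point): Where the ring bar's centre sits when the hook hangs on it: on the hook's axis, 178 mm up (70 mm from the pin, 38 mm below the grip point), axes as the hook's; there the bow rests on the bar. None while held.
- gate (a joint): Red sprung gate across the hook's mouth, rad: 0 shut, to 1.35 swung up. Pivot on the shank, 150 mm up, plate 5 mm thick. It opens only inward (up): the ring's bar, pressing from below, opens it at 6-15 N, more than the bin's weight, least near the nose. It flicks shut once the bar is within about 4 mm of the seat. From inside, the bar meets the shut gate 20 mm below the seat.
- eye: Clamp of the lashing eye, fixed on the rail at the back. Origin: middle of its front face, 220 mm above the bench; x points away from the robot. From the face a threaded eye bolt runs along -x, locked by a nut, with a level steel ring at this height: 34 mm inside, 10 mm round bar. How far it is screwed out is not given: the centre line of the ring's front bar lies 54 to 99 mm out; see it or feel for it.
- bottle_holder: Steel rail holder with a white disinfectant bottle in it, fixed on the same rail, 68 mm wide, top 278 mm above the bench. Origin: middle of its clamp's front face, 220 mm above the bench; the bottle's axis is 38 mm out along -x. Leave it.
- swab_jar: Clear jar with a steel lid, 70 mm wide, 82 mm tall, loose; origin: centre of its underside. Leave it.
- vial_block: Blue block of small vials, 75 x 95 x 51 mm, loose; origin: centre of its underside. Leave it.
- glove_box: White and blue glove box, 120 x 220 x 85 mm, loose; origin: centre of its underside. Leave it.
- syringe_rack: Bent steel rack with toothed shelves and syringes, 90 x 130 x 103 mm, loose; origin: centre of its underside. Leave it.
- tray: Flat steel tray, 130 x 220 x 22 mm, loose; origin: centre of its underside. Leave it.
- gel: Clear bottle with a blue cap, 60 mm wide, 130 mm tall, loose; origin: centre of its underside. Leave it.
Mind the look-alikes: they are no part of the job. Leave any pink look-alike of the sharps alone.

How it is judged:
On the way, in this order (a step that is already met when the one before it is completed fails the run):
1. the hook is pushed down on the ring and the gate is forced open by it (x of hook_seat in the frame of eye between -0.111 and -0.042 m and y of hook_seat in the frame of eye between -0.016 and 0.016 m and value of joint gate above 0.7 rad and contact force between sharps and eye above 2 N).
2. the gate has flicked shut beneath the ring's bar (x of hook_seat in the frame of eye between -0.111 and -0.042 m and y of hook_seat in the frame of eye between -0.016 and 0.016 m and z of hook_seat in the frame of eye between -0.006 and 0.016 m and value of joint gate below 0.12 rad), for 0.1 s.
3. the bin is tugged up with at least 3 N against the shut gate (x of hook_seat in the frame of eye between -0.111 and -0.042 m and y of hook_seat in the frame of eye between -0.016 and 0.016 m and z of hook_seat in the frame of eye between 0.016 and 0.027 m and value of joint gate below 0.12 rad and contact force between sharps and eye above 3 N), for 0.1 s.
At the end, for the whole second after the job is handed in: The bin hangs at rest on the eye by its own weight (over 1.5 N): hook seat within 6 mm of the ring's height, 42 to 111 mm out from the clamp, within 16 mm sideways; gate shut (under 0.12 rad); bin upright within 0.2 rad, slower than 30 mm/s and 0.3 rad/s (x of hook_seat in the frame of eye between -0.111 and -0.042 m and y of hook_seat in the frame of eye between -0.016 and 0.016 m and z of hook_seat in the frame of eye between -0.006 and 0.006 m and value of joint gate below 0.12 rad and contact force between sharps and eye above 1.5 N and angle between sharps's own z axis and vertical below 0.2 rad and linear speed of sharps below 0.03 m/s and angular speed of sharps below 0.3 rad/s); the robot touches nothing.
It fails at once if hook and eye pressed together with more than 35 N (rammed or wrenched) (contact force between sharps and eye above 35 N).
It fails at once if the bin tipped more than 0.5 rad (angle between sharps's own z axis and vertical above 0.5 rad).
It fails at once if another thing on the bench moved more than 30 mm (distance of any of swab_jar, vial_block, glove_box, syringe_rack, tray, gel from where it was at the start of the episode above 0.03 m).
It also fails if it takes over 58 s, if anything falls off the work surface, if the arm or the gripper's body presses on something with over 40 N, if the wrist force passes 120 N, or if a joint passes its speed limit or range.

ROBOT

A 6-joint arm with a two-finger parallel gripper is mounted at the origin on the work surface. World frame = base frame: x ahead of the robot, y to its left, z up, the work surface at z = 0. Lengths are in m, angles in rad, forces in N, time in s.
With the tool pointing down it reaches from about 0.275 to 0.75 m from the base axis. Payload 10.2 kg.
Tool frame: the origin (TCP) lies midway between the tips of the shut fingers; the grasp point (between the pads) lies 19 mm behind it (env.hold_point_z is the distance from the TCP to the grasp point, in m); z points along the fingers, y is the line along which they close (so a half turn about z gives the same grasp; the last joint's range is limited). The gripper opens to 85 mm and grips with 20 to 120 N. Pads are 22 mm wide; open, the fingers measure 114 mm over their backs; the gripper's body (76 mm by 85 mm) begins 54 mm behind the grasp point. The pads swing forward as they close: fully open they stand 13 mm farther back than shut.
Start: joints at [0.962, 0.313, 1.498, -0, 1.331, -0.223], TCP at [0.198, 0.486, 0.196] pointing down, gripper open.
Joint ranges: [-2.94, 2.94], [-0.97, 2.17], [0.19, 2.56], [-1.23, 4.37], [0.02, 3.11], [-2.88, 2.88]. Speed limits (rad/s): [2.39, 2.39, 3.01, 3.14, 3.14, 3.14].

INTERFACE

Orientations are given as a unit quaternion [x, y, z, w].
In Python, from bench import env, kinematics, monitor, eyes, job gives the robot as it stands. The module is installed in compiled form; this text tells all that it offers. Calls block until the motion is done:
- env.reach(position, orientation): joint-space move of the TCP to a pose.
- env.movel(position, velocity=0.15, frame=None, guard=None): straight line of the TCP; frame=None keeps the orientation; velocity is the mean speed in m/s. With guard (N) it stops when the force on the tool has changed by that much, and returns True; else False.
- env.set_joints(angles): joint-space move.
- env.release() and env.close_gripper(effort=None): open the fingers fully, or close them until they stop; effort is the grip in N (None keeps the last).
- env.hold(seconds).
- kinematics.ik(position, orientation): joint angles nearest the present ones, or None.
- monitor.sense(): the state.
- eyes.grab_frame(name): name is "scene" or "top"; returns a dict with "frame" (480x640x3 uint8, red, green, blue), "mtx" (3x3 intrinsics, pixels), "k1" (the pictures are not rectified: a ray, as slopes to the right and down, at radius r is drawn at 1 + k1 r^2 times it, then the intrinsics apply), "view" (4x4, takes a point from world to camera coordinates). Camera axes: x right, y down, z forward; pixel columns grow to the right and rows downward; lengths in m; the calibration is good to about 2 mm. A picture is of the moment at which its call begins. There is no depth.
A pose or a line that the arm cannot do raises env.MotionError and nothing moves.
- job.hand_in(): hands the job in; it is judged then, once.
The state is a dict: "clock": time; "joints": joint angles; "qvel": joint speeds; "joint_efforts": joint torques, N m; "position": TCP position; "ee_rot": TCP orientation; "contact_force": force on the tool from outside, world axes, zero at the start; "ft_torque": the same for the moment, N m; "finger_gap": opening from 0.0 (shut) to 1.0 (fully open); "gripper_force": force on a finger pad.
Only numpy, scipy, OpenCV 4.12 (cv2) and the standard library are available. Lean on these libraries where they do the work, as an engineer would, in place of code of your own. Each camera call takes 0.05 s, during which the arm holds its last target. There are 200 camera calls.

## Working session

There is one attempt and no reset: what is moved stays moved. The work goes in short steps, each a Python script; the robot and the scene stay as the last script left them, time stands still between calls to the robot, and variables do not carry over. Pictures are saved under pics/ and viewed, at most 10 in all, crops included, and the job is handed in when it is done.

```bash
mkdir -p pics; cat > h.py <<'E'
import numpy as np, cv2
from bench import env, kinematics, monitor, eyes, job
from scipy.spatial.transform import Rotation as R
def ray(f,uv):
    K=f["mtx"];d=np.array([f["k1"],0,0,0,0],float)
    p=cv2.undistortPoints(np.array([[uv]],float),np.array(K,float),d)[0,0]
    V=np.array(f["view"]);Rm=V[:3,:3];t=V[:3,3]
    d=Rm.T@np.array([p[0],p[1],1.]);return -Rm.T@t,d/np.linalg.norm(d)
def onz(f,uv,z):
    o,d=ray(f,uv);return o+d*(z-o[2])/d[2]
def tri(f1,a,f2,b):
    o1,d1=ray(f1,a);o2,d2=ray(f2,b)
    s=np.linalg.lstsq(np.c_[d1,-d2],o2-o1,rcond=None)[0]
    p,q=o1+s[0]*d1,o2+s[1]*d2;return (p+q)/2,np.linalg.norm(p-q)
def proj(f,P):
    V=np.array(f["view"]);return cv2.projectPoints(np.array([P],float),cv2.Rodrigues(V[:3,:3])[0],V[:3,3],np.array(f["mtx"],float),np.array([f["k1"],0,0,0,0],float))[0][0,0]
def save(f,n,box=None,s=1):
    im=f["frame"][:,:,::-1]
    if box: im=im[box[1]:box[3],box[0]:box[2]]
    cv2.imwrite("pics/"+n,cv2.resize(im,None,fx=s,fy=s,interpolation=cv2.INTER_CUBIC))
E
python3 - <<'E'
from h import *
import pickle
for n in("scene","top"):
    f=eyes.grab_frame(n);save(f,n+"0.png");pickle.dump(f,open(n+".pkl","wb"))
    V=np.array(f["view"]);print(n,-V[:3,:3].T@V[:3,3],V[2,:3],f["k1"])
s=monitor.sense();print(s["clock"],s["position"],s["ee_rot"],s["contact_force"],env.hold_point_z)
E
```

```text
scene [ 1.04094919 -0.66301516  1.58722612] [-0.30104455  0.40340766 -0.86408011] -0.18163320613694015
top [0.3040407  0.0187547  1.71976641] [ 0.13063048 -0.00577904 -0.99141428] -0.05862042783387072
0.1 [0.1974025  0.4861764  0.19599255] [ 1.91700400e-01  9.81453314e-01 -5.39400055e-04 -2.42406039e-04] [ 0.42868373  0.38413899 -0.72752681] 0.0187
```

View pics/scene0.png

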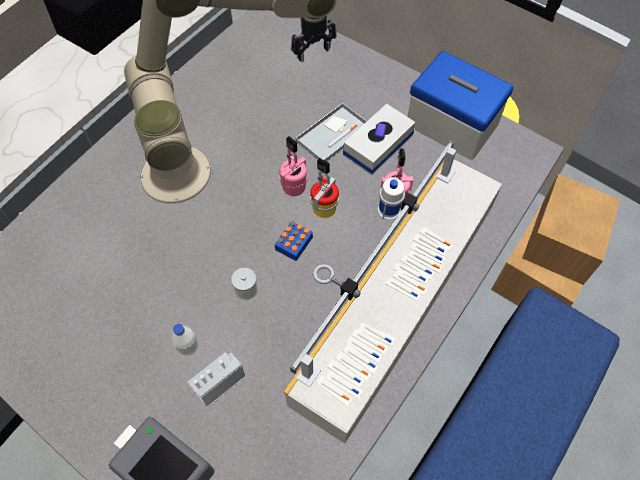

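View pics/top0.png

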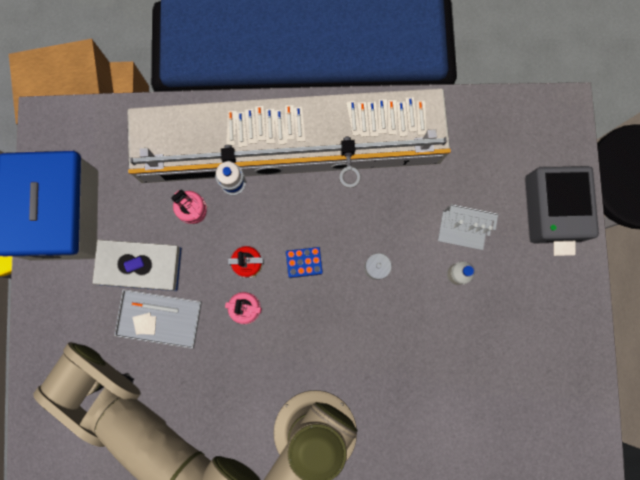

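The red-lidded yellow bin is at scene (325,195) and top (246,261). The pink look-alikes are at scene (293,178) and (397,183). The ring is at scene (324,273) and top (349,177). I'll zoom in on the bin and the ring.

```bash
python3 - <<'E'
from h import *
import pickle
S=pickle.load(open("scene.pkl","rb"));T=pickle.load(open("top.pkl","rb"))
def c(f,x,y,w=48,h=36,s=8): return cv2.resize(f["frame"][y-h:y+h,x-w:x+w,::-1],None,fx=s,fy=s,interpolation=cv2.INTER_CUBIC)
m=np.vstack([np.hstack([c(S,325,188),c(T,246,261)]),np.hstack([c(S,330,278),c(T,349,165)])])
m=cv2.resize(m,(800,600));cv2.imwrite("pics/zoom.png",m)
p,e=tri(S,(323.5,273.5),T,(349.2,177.5));print("ring",p,e)
print(onz(S,(323.5,273.5),.22),onz(T,(349.2,177.5),.22))
E
```

```text
ring [ 0.65413605 -0.10050161  0.21900612] 0.0011943397046463345
[ 0.65402588 -0.10136606  0.22      ] [ 0.65432704 -0.0999968   0.22      ]
```

View pics/zoom.png

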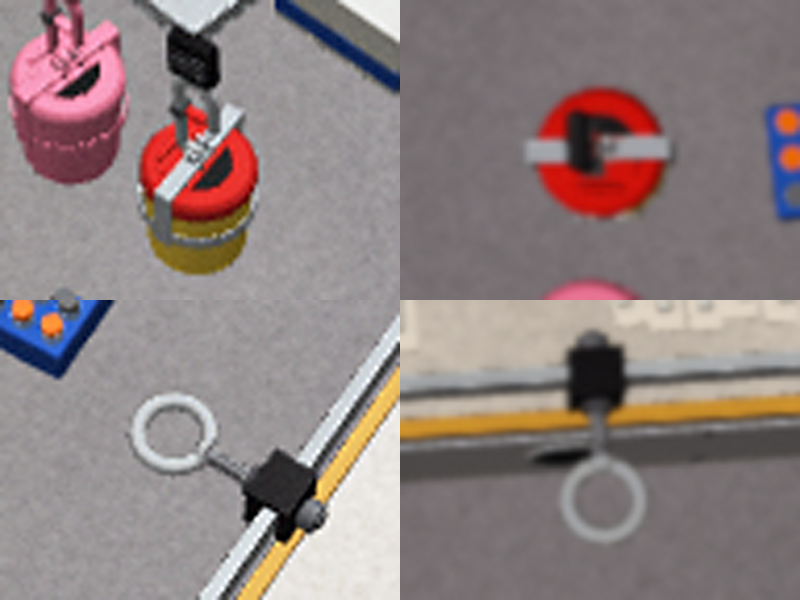

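```bash
python3 - <<'E'
from h import *
import pickle
S=pickle.load(open("scene.pkl","rb"));T=pickle.load(open("top.pkl","rb"))
def mask(f,lo,hi,box):
    h=cv2.cvtColor(f["frame"],cv2.COLOR_RGB2HSV);m=cv2.inRange(h,np.array(lo),np.array(hi))
    b=np.zeros_like(m);b[box[1]:box[3],box[0]:box[2]]=m[box[1]:box[3],box[0]:box[2]];return b
def pts(m): return cv2.findNonZero(m)
lidm={}
for n,f,box in(("S",S,(305,165,345,220)),("T",T,(225,243,270,282))):
    m=mask(f,(0,170,90),(8,255,255),box)|mask(f,(174,170,90),(180,255,255),box)
    p=pts(m);hull=cv2.convexHull(p);e=cv2.fitEllipse(hull);print(n,"lid",e,onz(f,e[0],.09))
    g=mask(f,(0,0,0),(180,255,60),(312,150,338,178) if n=="S" else (232,248,262,275))
    q=pts(g)[:,0];print("dark",q.mean(0),q.min(0),q.max(0),cv2.minAreaRect(q))
# yellow strip line
P=pts(mask(T,(10,120,120),(28,255,255),(140,130,445,180)))[:,0]
l=cv2.fitLine(P.astype(np.float32),cv2.DIST_HUBER,0,.01,.01).ravel()
a=onz(T,l[2:]-l[:2]*120,.2);b=onz(T,l[2:]+l[:2]*120,.2);print("rail",a,b,"yaw",np.arctan2(*(a-b)[[1,0]])-np.pi/2)
# ring ellipse: bright mask
for n,f,box in(("S",S,(310,262,338,288)),("T",T,(336,165,362,190))):
    h=f["frame"][box[1]:box[3],box[0]:box[2]].mean(2);med=np.median(f["frame"][box[1]-8:box[3],box[0]-8:box[0]].mean(2));m=(h>med+25).astype(np.uint8)
    c=max(cv2.findContours(m,cv2.RETR_EXTERNAL,cv2.CHAIN_APPROX_NONE)[0],key=len);e=cv2.fitEllipse(c);uv=np.array(e[0])+box[:2];print(n,"ring",uv,e[1],onz(f,uv,.22))
for n,f,uv in(("Sclamp",S,None),):pass
w=[]
for f,x,y in((S,325,183),(T,246,261)):
    w.append(cv2.resize(f["frame"][y-25:y+25,x-20:x+20,::-1],(400,500),interpolation=cv2.INTER_CUBIC))
cv2.imwrite("pics/z2.png",np.hstack(w))
E
```

```text
S lid ((324.2673034667969, 191.49440002441406), (26.69686508178711, 27.17599105834961), 112.57128143310547) [0.46253896 0.17209922 0.09      ]
dark [322.93939394 165.43181818] [317 153] [333 173] ((323.8983459472656, 161.68197631835938), (13.742359161376953, 21.071619033813477), 13.240518569946289)
T lid ((245.65737915039062, 261.20318603515625), (29.931495666503906, 30.30743980407715), 134.97903442382812) [0.46426336 0.1733695  0.09      ]
dark [242.83157895 257.95789474] [239 252] [251 265] ((245.0, 258.5), (13.0, 12.0), 90.0)
rail [0.69544943 0.33664164 0.2       ] [ 0.72006363 -0.27330322  0.2       ] yaw 0.04033290406259504
S ring [323.25047779 272.85046673] (17.276742935180664, 19.12331771850586) [ 0.65247345 -0.10026364  0.22      ]
T ring [349.23750591 176.59285355] (17.934724807739258, 18.08494758605957) [ 0.65664029 -0.10017491  0.22      ]
```

View pics/z2.png

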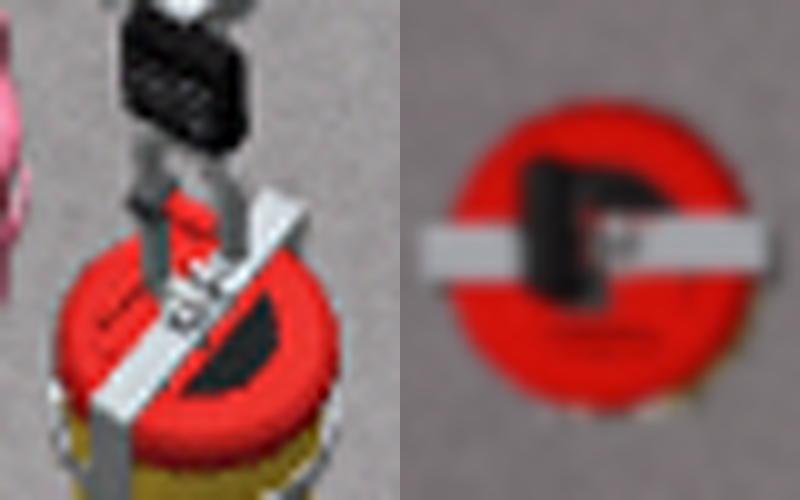

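The shank with the gate pivot is the left leg at scene (320,181). The nose is the right leg at scene (328,181), towards the rail, so the bin's yaw is about 0. The grip is centred at scene (323.4,166.2) and top (241.5,259).

```bash
python3 - <<'E'
from h import *
import pickle
S=pickle.load(open("scene.pkl","rb"));T=pickle.load(open("top.pkl","rb"))
p,e=tri(S,(323.4,166.2),T,(241.5,259));print("grip",p,e)
a=onz(T,(228,261.2),.106);b=onz(T,(263,260.0),.106);print("bail",a,b,(a+b)/2,"yaw",np.arctan2(*(a-b)[[1,0]])-np.pi/2)
for n,f,L in(("S",S,[(305+12.5,158+1.2),(305+24.5,158+4.5),(305+24,158+15),(305+21.5,158+15.5)]),("T",T,[(226+12.5,236+15.5),(226+18.5,236+15.5),(226+13,236+30),(226+18,236+30.5)])):
    for uv in L: print(n,onz(f,uv,.234))
# prediction of grip corners with bin at C
C=np.array([.4635,.1727,0])
for lean in(-.1,0,.1,.2):
    g=C+[108*np.sin(lean)/1e3,0,.108+.108*np.cos(lean)];print(lean,proj(S,g),proj(T,g))
# clamp location: dark box top
print(onz(T,(348.3,148.2),.235), onz(S,(282+280/4.167,242+185/4.167),.235))
E
```

```text
grip [0.45809638 0.17207908 0.21125645] 0.00010090516908200045
bail [0.46390674 0.21843264 0.106     ] [0.46468292 0.12608436 0.106     ] [0.46429483 0.1722585  0.106     ] yaw 0.008404772080297107
S [0.44068846 0.16827252 0.234     ]
S [0.47398296 0.17837254 0.234     ]
S [0.49337201 0.14859381 0.234     ]
S [0.48884915 0.14325938 0.234     ]
T [0.4742464 0.1767916 0.234    ]
T [0.47386504 0.16219321 0.234     ]
T [0.43885079 0.17602137 0.234     ]
T [0.43732125 0.16390935 0.234     ]
-0.1 [321.94781098 164.24052481] [241.08521231 261.00182633]
0 [325.11534306 165.95794245] [241.00527789 256.61398995]
0.1 [328.29119146 167.91593986] [240.97131605 252.27910774]
0.2 [331.43826735 170.09295313] [240.98354388 248.04934784]
[ 0.72545552 -0.09930317  0.235     ] [ 0.72928161 -0.09940798  0.235     ]
```

```bash
python3 - <<'E'
from h import *
import pickle
q=(R.from_euler('z',.01)*R.from_euler('y',np.pi)).as_quat()
s=monitor.sense();env.movel([*s["position"][:2],.34],.25)
env.reach([.4585,.172,.34],q)
env.movel([.4585,.172,.197],.12)
s=monitor.sense();print(s["clock"],s["position"],s["contact_force"])
env.close_gripper(70);s=monitor.sense();print(s["finger_gap"],s["gripper_force"],s["contact_force"],s["position"])
env.movel([.4585,.172,.310],.1)
env.hold(.2);s=monitor.sense();print(s["clock"],s["finger_gap"],s["gripper_force"],s["contact_force"],s["position"])
w=[]
for n in("scene","top"):
    f=eyes.grab_frame(n);pickle.dump(f,open(n+"1.pkl","wb"))
    u,v=proj(f,[.4585,.172,.25]).astype(int);print(n,u,v)
    w.append(cv2.resize(f["frame"][v-30:v+30,u-20:u+20,::-1],(400,600),interpolation=cv2.INTER_CUBIC))
cv2.imwrite("pics/z3.png",np.hstack(w))
E
```

```text
3.675 [0.45879999 0.1720801  0.19761465] [-0.00247089 -0.24264364  1.13283803]
0.1112195612974109 68.55044323951006 [-0.23717432  0.5791258   3.40903764] [0.45867223 0.17206801 0.19728818]
5.8667 0.1126931754678666 68.53492291644216 [-0.78647319 -0.50519604 -3.18345619] [0.45840528 0.17198426 0.30969097]
scene 323 157
top 239 257
```

View pics/z3.png

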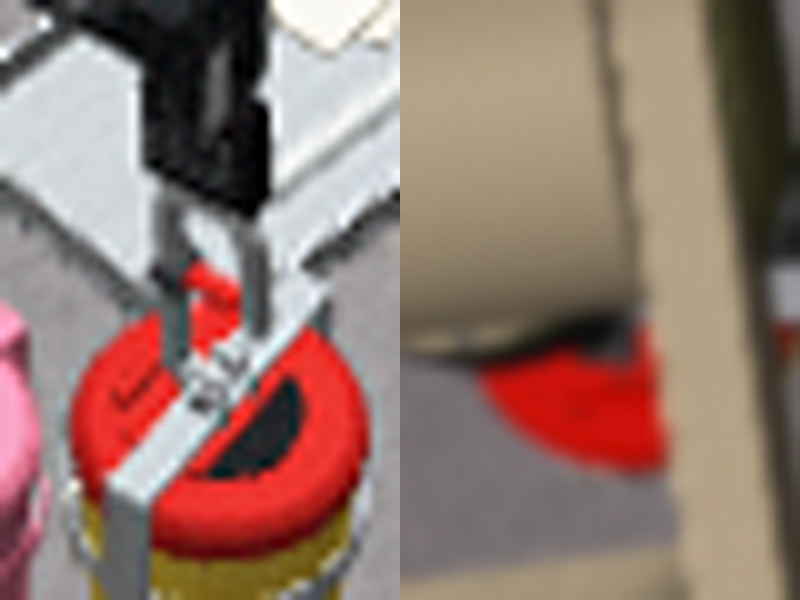

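The bin is held and lifted. In the crop the shank runs (172,195) to (176,350) and the nose runs (250,225) to (257,325). I'll cast these onto the plane of the hook.

```bash
python3 - <<'E'
from h import *
import pickle
f=pickle.load(open("scene1.pkl","rb"))
def ony(uv,y): o,d=ray(f,uv);return o+d*(y-o[1])/d[1]
u0,v0=303,127
for c in((172,195),(174,270),(176,350),(250,225),(253,270),(257,325),(257,338)):
    print(c,ony((u0+c[0]/10-.5,v0+c[1]/10-.5),.172).round(4))
m=cv2.inRange(cv2.cvtColor(f["frame"],cv2.COLOR_RGB2HSV),np.array((0,170,90)),np.array((8,255,255)));m[:, :308]=0;m[:,342:]=0;m[:145]=0;m[:,:][190:]=0
e=cv2.fitEllipse(cv2.convexHull(cv2.findNonZero(m)));print(e,onz(f,e[0],.2025))
T=pickle.load(open("top.pkl","rb"))
for y in(534,538):print(onz(T,(301+202/4.167-.5,129+(y-300)/4.167-.5),.22))
E
```

```text
(172, 195) [0.4452 0.172  0.2919]
(174, 270) [0.446  0.172  0.2597]
(176, 350) [0.4469 0.172  0.2243]
(250, 225) [0.4707 0.172  0.2979]
(253, 270) [0.472  0.172  0.2794]
(257, 325) [0.4737 0.172  0.2565]
(257, 338) [0.4738 0.172  0.2507]
((324.2611083984375, 168.3791046142578), (27.666507720947266, 29.943464279174805), 130.79664611816406) [0.46075146 0.17270341 0.2025    ]
[ 0.63611184 -0.09877491  0.22      ]
[ 0.63367118 -0.09868626  0.22      ]
```

```bash
cat >> h.py <<'E'
Q2=(R.from_euler('z',.04)*R.from_euler('y',.05)*R.from_euler('y',np.pi)).as_quat()
TO=-.0187*.05   # tcp x - grasp x
def st(t=""):
    s=monitor.sense();print(t,round(s["clock"],2),np.round(s["position"],4),np.round(s["contact_force"],2),round(s["finger_gap"],3));return s
E
python3 - <<'E'
from h import *
import pickle
env.movel([.570,-.0995,.310],.13,frame=Q2)
env.movel([.570,-.0995,.292],.08);env.hold(.3);st("before")
w=[]
for n in("scene","top"):
    f=eyes.grab_frame(n);pickle.dump(f,open(n+"2.pkl","wb"))
    u,v=proj(f,[.61,-.1,.24]).astype(int);print(n,u,v)
    w.append(cv2.resize(f["frame"][v-30:v+30,u-20:u+20,::-1],(400,600),interpolation=cv2.INTER_CUBIC))
cv2.imwrite("pics/z4.png",np.hstack(w))
E
```

```text
before 9.05 [ 0.5701 -0.0995  0.2923] [-0.22 -0.29 -2.88] 0.108
scene 309 260
top 350 193
```

View pics/z4.png

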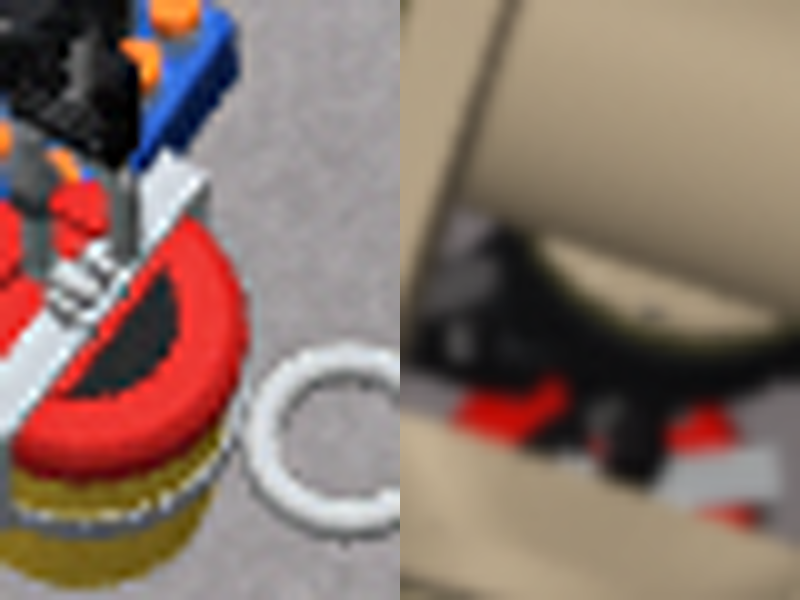

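The bin stands upright in front of the ring, with the nose tip at crop (125,255), which is scene (301,255). I'll check the nose height, then feel for the bar in +x.

```bash
python3 - <<'E'
from h import *
import pickle
f=pickle.load(open("scene2.pkl","rb"))
for c in((125,258),(122,200),(36,200),(36,270)):
    o,d=ray(f,(289+c[0]/10-.5,230+c[1]/10-.5));print(c,(o+d*(-.0995-o[1])/d[1]).round(4))
env.movel([.612,-.0987,.292],.06);s0=st("near")
g=env.movel([.650,-.0987,.292],.015,guard=4);st(f"feel {g}")
E
```

```text
(125, 258) [ 0.5834 -0.0995  0.2357]
(122, 200) [ 0.5834 -0.0995  0.2657]
(36, 200) [ 0.5556 -0.0995  0.236 ]
(36, 270) [ 0.5538 -0.0995  0.1968]
near 10.0 [ 0.6118 -0.0987  0.292 ] [-0.02 -0.43 -3.73] 0.111
feel False 12.68 [ 0.65   -0.0987  0.292 ] [-2.87 -0.03 -5.24] 0.113
```

```bash
python3 - <<'E'
from h import *
import pickle
st()
w=[]
for n in("scene","top"):
    f=eyes.grab_frame(n);pickle.dump(f,open(n+"3.pkl","wb"))
    u,v=proj(f,[.65,-.1,.24]).astype(int);print(n,u,v)
    w.append(cv2.resize(f["frame"][v-30:v+30,u-20:u+20,::-1],(400,600),interpolation=cv2.INTER_CUBIC))
cv2.imwrite("pics/z5.png",np.hstack(w))
E
```

```text
12.68 [ 0.65   -0.0987  0.292 ] [-2.87 -0.03 -5.24] 0.113
scene 322 268
top 349 177
```

View pics/z5.png

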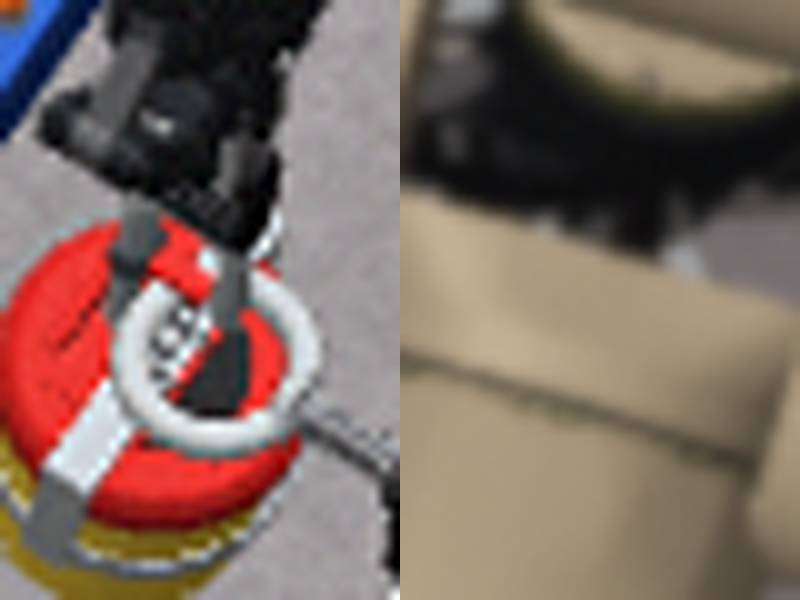

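The bar has entered under the nose and rests against the shank at crop (122,310). The nose tip is inside the ring at crop (231,325). I'll measure the hook's tilt in the fingers.

```bash
python3 - <<'E'
from h import *
import pickle
f=pickle.load(open("scene3.pkl","rb"))
for c in((143,215),(122,300),(235,262),(230,328)):
    o,d=ray(f,(302+c[0]/10-.5,238+c[1]/10-.5));print(c,(o+d*(-.0995-o[1])/d[1]).round(4))
f=pickle.load(open("scene3.pkl","rb"))
x0=.650
for i in range(8):
    x0-=.002;env.movel([x0,-.0987,.292],.03);st()
E
```

```text
(143, 215) [ 0.6291 -0.0995  0.2666]
(122, 300) [ 0.6225 -0.0995  0.2136]
(235, 262) [ 0.6565 -0.0995  0.2728]
(230, 328) [ 0.6555 -0.0995  0.2364]
 13.03 [ 0.648  -0.0987  0.2923] [-3.2   0.17 -4.32] 0.112
 13.28 [ 0.646  -0.0987  0.2922] [-3.57 -0.43 -3.9 ] 0.109
 13.53 [ 0.644  -0.0987  0.2921] [-0.85  0.64 -3.88] 0.114
 13.78 [ 0.642  -0.0987  0.292 ] [-1.71  0.01 -3.8 ] 0.106
 14.03 [ 0.64   -0.0987  0.2921] [-0.36 -0.12 -3.38] 0.11
 14.28 [ 0.638  -0.0987  0.2922] [-0.12  0.22 -2.82] 0.112
 14.53 [ 0.636  -0.0987  0.2921] [ 0.06  0.28 -4.29] 0.115
 14.78 [ 0.6339 -0.0987  0.2921] [ 0.34 -0.1  -4.28] 0.11
```

```bash
python3 - <<'E'
from h import *
import pickle
f=eyes.grab_frame("scene");pickle.dump(f,open("scene4.pkl","wb"))
im=f["frame"][238:283,290:350,::-1]
cv2.imwrite("pics/z6.png",cv2.resize(im,(800,600),interpolation=cv2.INTER_CUBIC))
E
```

```text
(no output)
```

View pics/z6.png

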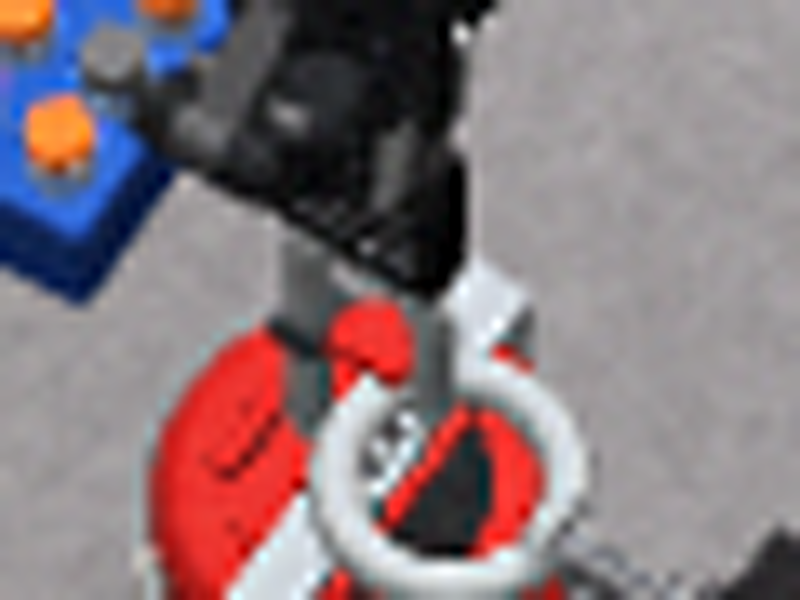

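The shank now runs (308,265) to (305,410), the nose runs (432,330) to (434,415), and the ring's outer outline spans x 313 to 587. The hook looks upright again.

```bash
python3 - <<'E'
from h import *
import pickle
f=pickle.load(open("scene4.pkl","rb"));k=800/60
for c in((308,265),(306,340),(305,410),(432,330),(433,370),(434,415)):
    o,d=ray(f,(290+c[0]/k-.5,238+c[1]/k-.5));print(c,(o+d*(-.0987-o[1])/d[1]).round(4))
b=np.array([.633,-.0995,.22])
for a in np.linspace(0,2*np.pi,8,endpoint=False):
    p=np.array([.6545+.022*np.cos(a),-.0995+.022*np.sin(a),.22]);print(((proj(f,p)+.5-[290,238])*k).round(0),end=' ')
E
```

```text
(308, 265) [ 0.6189 -0.0987  0.2625]
(306, 340) [ 0.6182 -0.0987  0.232 ]
(305, 410) [ 0.6177 -0.0987  0.2027]
(432, 330) [ 0.6468 -0.0987  0.2682]
(433, 370) [ 0.6472 -0.0987  0.2527]
(434, 415) [ 0.6475 -0.0987  0.235 ]
[558. 536.] [578. 457.] [530. 389.] [442. 370.] [366. 412.] [345. 491.] [392. 560.] [481. 579.]
```

```bash
python3 - <<'E'
from h import *
for z in(.282,.276,.270,.264,.259,.254,.250,.246,.243,.241,.239):
    g=env.movel([.6343,-.0990,z],.02,guard=22);st(f"{z} {g}")
    if g: break
E
```

```text
0.282 False 15.48 [ 0.6343 -0.099   0.2821] [ 1.03 -0.04 -4.  ] 0.114
0.276 False 15.93 [ 0.6343 -0.099   0.2759] [-0.28 -0.19 -3.59] 0.116
0.27 False 16.38 [ 0.6348 -0.0991  0.2718] [0.65 0.37 6.61] 0.11
0.264 False 16.83 [ 0.6342 -0.0991  0.2648] [-1.83  0.6   3.12] 0.112
0.259 False 17.23 [ 0.6339 -0.099   0.2583] [-2.97 -0.97 -0.1 ] 0.113
0.254 False 17.63 [ 0.634 -0.099  0.253] [-3.34  0.12 -3.15] 0.11
0.25 False 17.98 [ 0.6339 -0.099   0.2491] [-4.27 -1.18 -5.65] 0.11
0.246 False 18.33 [ 0.6348 -0.0988  0.2461] [ 0.21  0.7  -2.71] 0.114
0.243 False 18.63 [ 0.6343 -0.0989  0.2429] [-0.08  0.32 -3.59] 0.116
0.241 False 18.88 [ 0.6343 -0.099   0.2408] [-1.43 -0.3  -4.43] 0.112
0.239 False 19.13 [ 0.6345 -0.0991  0.2396] [ 0.56  0.54 -0.02] 0.112
```

The gate was forced open with about 10 N at z 0.27, then flicked shut, and the bow is now on the bar. Next is the tug straight up.

```bash
python3 - <<'E'
from h import *
env.hold(.3);st("seat")
env.movel([.6343,-.0990,.253],.05);b=st("free")
g=env.movel([.6343,-.0990,.264],.015,guard=9);env.hold(.4);st(f"tug {g}")
E
```

```text
seat 19.43 [ 0.6344 -0.099   0.2394] [0.54 0.63 2.49] 0.113
free 19.87 [ 0.6343 -0.099   0.2529] [-0.18  0.24 -4.07] 0.114
tug True 20.83 [ 0.6337 -0.0988  0.259 ] [-0.2  -0.39 -4.62] 0.111
```

```bash
python3 - <<'E'
from h import *
for z in np.arange(.2595,.2660,.0007):
    env.movel([.6343,-.0990,z],.02);env.hold(.15);s=st(f"{z:.4f}")
    if s["contact_force"][2]<-12: break
env.hold(.3);st("held")
E
```

```text
0.2595 21.23 [ 0.6343 -0.099   0.2595] [-1.04  0.05 -2.93] 0.113
0.2602 21.63 [ 0.6343 -0.099   0.2602] [-0.    0.33 -4.11] 0.111
0.2609 22.03 [ 0.6342 -0.099   0.2605] [-0.45  0.48 -8.58] 0.11
0.2616 22.43 [ 0.6341 -0.099   0.2608] [ -0.07   0.31 -15.9 ] 0.109
held 22.73 [ 0.6341 -0.0989  0.261 ] [ -0.73   0.31 -18.13] 0.109
```

The gate holds with about 14 N of net pull. Next I lower the bin to hang, release and retreat.

```bash
python3 - <<'E'
from h import *
env.movel([.6343,-.0990,.245],.06);st()
for z in np.arange(.2415,.2370,-.0007):
    env.movel([.6343,-.0990,z],.02);env.hold(.1);s=st(f"{z:.4f}")
    if s["contact_force"][2]>-.3: break
env.release();env.hold(.2);st("open")
env.movel([.6343,-.0990,.33],.06);env.hold(1.5);st("up")
env.movel([.50,-.0990,.36],.2);env.hold(1.0)
w=[]
for n in("scene","top"):
    f=eyes.grab_frame(n);u,v=proj(f,[.64,-.1,.2]).astype(int)
    w.append(cv2.resize(f["frame"][v-30:v+30,u-40:u+40,::-1],(400,300),interpolation=cv2.INTER_CUBIC) if n=="top" else cv2.resize(f["frame"][v-30:v+30,u-20:u+20,::-1],(400,600),interpolation=cv2.INTER_CUBIC))
w[1]=np.vstack([w[1],cv2.resize(f["frame"][:,:,::-1],(400,300))])
cv2.imwrite("pics/z7.png",np.hstack(w));st()
E
```

```text
23.16 [ 0.6344 -0.0991  0.2458] [ 0.01  0.33 -3.44] 0.112
0.2415 23.58 [ 0.6343 -0.099   0.2416] [-0.23  0.75 -3.72] 0.113
0.2408 23.93 [ 0.6343 -0.099   0.2408] [-0.18 -0.05 -3.48] 0.113
0.2401 24.28 [ 0.6343 -0.099   0.2401] [ 0.07 -0.36 -2.97] 0.112
0.2394 24.63 [ 0.6344 -0.099   0.2397] [ 0.52  0.41 -1.64] 0.109
0.2387 24.98 [ 0.6345 -0.0991  0.2393] [ 0.66 -0.16  5.05] 0.11
open 25.9 [ 0.6343 -0.099   0.2387] [ 0.35 -0.31  0.05] 1.0
up 29.07 [ 0.6343 -0.099   0.33  ] [-0.36  0.19  0.4 ] 0.999
 31.02 [ 0.5   -0.099  0.36 ] [-0.84  0.17  0.24] 0.998
```

View pics/z7.png

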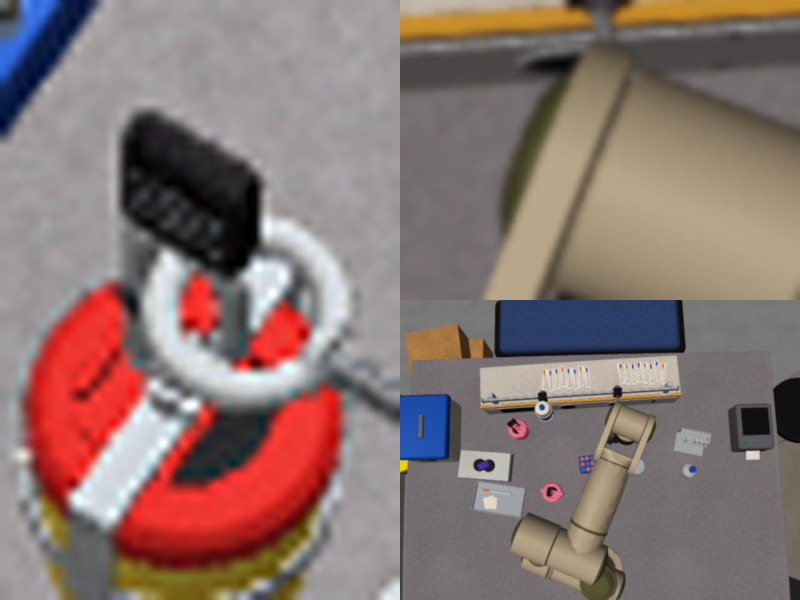

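The bin hangs upright on the ring. The grip is at crop (190,190) above the bar, the nose is inside the ring at crop (233,330), and the gripper is clear with the other things in place.

```bash
python3 -c "
from h import *
env.hold(1);print(job.hand_in())"
```

```text
the job is handed in; nothing more can be done
None
```

The sharps bin hangs upright on the lashing eye's ring with the gate shut, after a tug of about 14 N that it held; the gripper is clear and the job is handed in, though the hand-in returned no verdict.

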